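# Start the rind brusher with its key

## Task

Start the rind-brushing machine, the one with the round turntable and the upright brush roller: turn its key clockwise from off, past run, to start against the spring, hold it there for about a second, then let go so that it springs back to run. Do not switch on the embossing press, which has the same kind of key.

Things in the scene. Friction and masses are not known exactly. Their poses are not given: they have to be found in the camera images.
- brusher_key_grip (a point): centre of the brusher key's head: black upright plate 32 mm wide (x axis), 10 mm thick (y axis: pinch this way), 34 mm tall (z, up), 117 mm above the table, 37 mm above the steel deck, near the deck edge facing the robot; nothing taller than 12 mm on the deck within 75 mm. The key turns about the vertical through this point, by the sum of joints brusher_lock and brusher_key, clockwise from above
- brusher_lock (a joint): barrel of the key on the brusher (steel box 275 x 170 mm with round turntable and bristle roller; left or right), rad, clockwise from above: 0 = off (starts 0 to 0.15; head's wide side then about 0.5 rad anticlockwise of the box's front-back line), 0.7 = run, its stop. The key carries it along first; it stays where left (friction 0.04 N m)
- brusher_key (a joint): further clockwise turn of the same key past its barrel, rad; moves only once the barrel is at run. 0 = off or run; beyond 0.3 = start; hard stop at 0.65. So turn the head 0.7 rad from off to run and about 0.5 rad more to start. A spring (0.08 rising to 0.16 N m) returns it to 0, so to run, when let go
- press_lock (a joint): barrel of the identical key on the embossing press (same steel box, but a flat rectangular bed under a stamp hung from a crossbeam on two columns), rad: 0 = off (starts 0 to 0.15), 0.7 = run. Leave it off

How it is judged:
On the way:
1. the brusher's key is turned to start and held there for half a second (value of joint brusher_key above 0.3 rad and value of joint brusher_lock above 0.55 rad), for 0.5 s.
At the end, for the whole second after the job is handed in: the brusher's key has been let go and stands at run: its barrel within 0.2 rad of run (beyond 0.5), sprung back from start to within 0.12 rad; the press's key is still off (below 0.35 rad) (value of joint brusher_lock above 0.5 rad and value of joint brusher_key below 0.12 rad and value of joint press_lock below 0.35 rad); the robot touches nothing.
It fails at once if the embossing press's key is turned towards run (value of joint press_lock above 0.35 rad).
It also fails if it takes over 35 s, if anything falls off the work surface, if the arm or the gripper's body presses on something with over 40 N, if the wrist force passes 120 N, or if a joint passes its speed limit or range.

## Robot

A 6-joint arm with a two-finger parallel gripper is mounted at the origin on the work surface. World frame = base frame: x ahead of the robot, y to its left, z up, the work surface at z = 0. Lengths are in m, angles in rad, forces in N, time in s.
With the tool pointing down it reaches from about 0.3 to 0.85 m from the base axis. Payload 4.2 kg.
Tool frame: the origin (TCP) lies at the very end of the fingers, on their centre line; the grasp point (between the pads) lies 19 mm behind it; z points along the fingers, y is the line along which they close (so a half turn about z gives the same grasp; the last joint's range is limited). The gripper opens to 91 mm and grips with 3 to 60 N. Pads are 32 mm wide; open, the fingers measure 118 mm over their backs; the gripper's body (76 mm by 178 mm) begins 60 mm behind the grasp point.
Start: joints at [-1.191, 0.32, 1.565, -0, 1.257, -0.02], TCP at [0.224, -0.53, 0.214] pointing down, gripper open.
Joint ranges: [-3.11, 3.11], [-0.84, 2.01], [0.21, 2.61], [-1.34, 4.49], [0.05, 2.63], [-2.56, 2.56]. Speed limits (rad/s): [2.57, 2.57, 3.14, 3.14, 3.14, 3.14].

## Interface

Orientations are given as a 3x3 rotation matrix whose columns are the frame's x, y, z axes.
In Python, from workcell import bot gives the robot as it stands.
- The arm moves only by the tool carry_out, never from a script. Its argument "moves" is a list of rows, each a list of 2 entries, a list of its own where there are three numbers: the shift along the tool's x, y, z in m, then the turn, a rotation vector about the tool's x, y, z in rad. A call has exactly 5 rows; each row shifts and turns the commanded pose from where the row before left it, along the tool's axes as they then stand; what a row does not reach is not made up. A row lasts 1/12 s, in which the tool goes at most 41.7 mm and 7.16 degrees, less where a joint would pass 70% of its speed; a pose out of reach is approached as far as the arm can. A call with a gripper value outside its range is refused whole. "hand" is the gripper command: -1 is shut, 1 is fully open, values between are in proportion, set as the call begins (left out, the last holds). The fingers move at their own pace and stop on an object; "squeeze" is the grip in N (left out, the last holds). Time passes only in rows, so rows that do not move let the fingers close, or fill a call up. It gives the time, the measured TCP pose, the force, the opening and the grip force at its end, in the units of the state.
- bot.observe(): the state, without advancing time (a new reading comes with each control period).
- bot.get_image(name): name is "scene" or "top" or "wrist"; returns the picture (420x560x3 uint8, red, green, blue); there is no depth.
- bot.get_calibration(name): a dict with "camera_matrix" (3x3 intrinsics, pixels), "rvec" (rotation vector, rad) and "tvec" (3), from world to camera coordinates, as OpenCV has them; the wrist camera has in their place "tool_from_camera" (4x4, takes a point from camera to tool coordinates, whose origin is the TCP and whose axes are the flange's). Camera axes: x right, y down, z forward; pixel columns grow to the right and rows downward; lengths in m; the calibration is good to about 2 mm. A picture is of the moment at which its call begins: read the wrist's pose just before it. get_calibration takes no time and is no camera call.
- bot.finish_job(): hands the job in; it is judged then, once.
Trained networks look in the newest picture that a camera, given by its name, has taken for a name from the list of things; names that differ only in an ending like _2 or _b are one class to them, and where a whole thing is asked for, a point or a joint stands for the part that bears it (a point fixed in the world has none). Each returns a list of dicts, best first, with "score" (0 to 1); they miss things now and then, are a little off and sometimes report something else, mostly with a low value. They report only what shows in the picture. A call takes as long as a camera call.
- bot.cut_out(camera, thing): "region" (420x560 bool, what is visible of it).
- bot.spot_point(camera, thing): "point" ([x, y, z] in m, in world coordinates, good to about 4 mm: a listed point, or the origin of a listed thing).
The state is a dict: "time_s": time; "qpos": joint angles; "dq": joint speeds; "tau": joint torques, N m; "ee_pos": TCP position; "tool_rot": TCP orientation; "ft_force": force on the tool from outside, world axes, zero at the start; "moment": the same for the moment, N m; "width": opening from 0.0 (shut) to 1.0 (fully open); "gripper_force": force on a finger pad.
Only numpy, scipy, OpenCV 4.12 (cv2) and the standard library are available. Lean on these libraries where they do the work, as an engineer would, in place of code of your own. Each camera call takes 0.05 s, during which the arm holds its last target. There are 200 camera calls.

## Working session

There is one attempt and no reset: what is moved stays moved. The work goes in short steps, Python scripts to look and compute and a tool call to move; the robot and the scene stay as the last step left them, time stands still between calls to the robot, and variables do not carry over. Pictures are saved under pics/ and viewed, at most 10 in all, crops included, and the job is handed in when it is done.

Besides the shell and the picture viewer there is one more tool, called after "Request:" as name([rows], argument=value, ...), one row to a line, values as JSON. carry_out: Moves the arm, as the interface text tells. Its arguments: {"type":"object","properties":{"moves":{"type":"array","items":{"type":"array"}},"hand":{"type":"number"},"squeeze":{"type":"number"}},"required":["moves"]}

```bash
mkdir -p pics; python3 - <<'E'
from workcell import bot
import cv2,numpy as np
s=bot.observe();print(s['time_s'],s['ee_pos'],np.round(s['tool_rot'],3).tolist(),s['width'])
a=[]
for c in("top","scene"):
    im=bot.get_image(c);a.append(im[:,:,::-1])
    for t in("brusher_key_grip","press_lock","brusher_lock"):
        if t=="brusher_key_grip":
            for d in bot.spot_point(c,t):print(c,t,d['score'],np.round(d['point'],4))
        else:
            for d in bot.cut_out(c,t):
                r=d['region'];ys,xs=np.nonzero(r);print(c,t,d['score'],xs.mean(),ys.mean(),r.sum())
cv2.imwrite("pics/top.png",a[0]);cv2.imwrite("pics/scene.png",a[1])
E
```

```text
0.0 [ 0.22362462 -0.52921543  0.21314341] [[0.921, 0.389, -0.001], [0.389, -0.921, 0.002], [-0.0, -0.002, -1.0]] 1.001574856198782
top brusher_key_grip 0.66 [ 0.5165 -0.2742  0.1162]
top press_lock 0.68 153.9 189.76875 160
top brusher_lock 0.48 402.81151832460733 217.7696335078534 191
scene brusher_lock 0.8 129.06529209621993 194.69072164948454 291
scene brusher_lock 0.17 128.0 190.99415204678363 171
```

View pics/top.png

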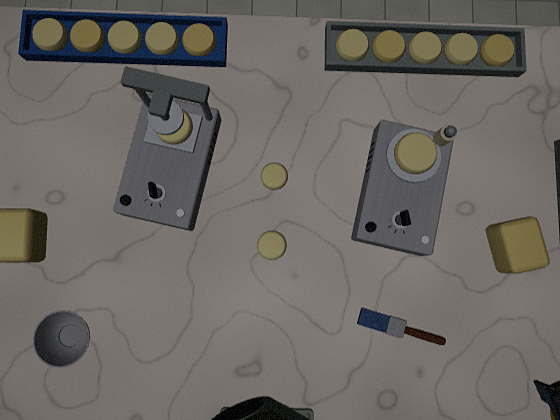

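View pics/scene.png

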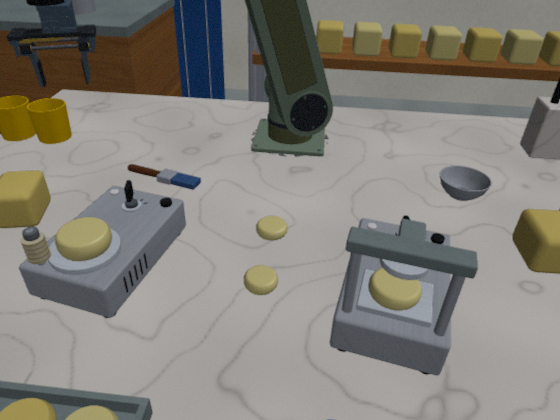

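The top view shows the brusher on the right: turntable at (415,155), roller at (448,133), key at (402,217). The press is on the left with its key at (155,190). The network's grip point matches the right-hand key in height and position. I'll move above it.

Request:
carry_out([
  [[0.036, -0.012, -0.006], [0, 0, 0]],
  [[0.036, -0.012, -0.006], [0, 0, 0]],
  [[0.036, -0.012, -0.006], [0, 0, 0]],
  [[0.036, -0.012, -0.006], [0, 0, 0]],
  [[0.036, -0.012, -0.006], [0, 0, 0]],
], hand=1, squeeze=30)

```text
time_s: 0.82
ee_pos: [0.3672, -0.4031, 0.2444]
tool_rot: [[0.921, 0.389, 0.0], [0.389, -0.921, -0.0], [0.0, 0.0, -1.0]]
ft_force: [-0.1, 0.4, 0.6]
width: 1.0
gripper_force: 0.0
```

Request:
carry_out([
  [[0.037, -0.012, 0], [0, 0, 0]],
  [[0.037, -0.012, 0], [0, 0, 0]],
  [[0.037, -0.012, 0], [0, 0, 0]],
  [[0.037, -0.012, 0], [0, 0, 0]],
  [[0.037, -0.012, 0], [0, 0, 0]],
])

```text
time_s: 1.23
ee_pos: [0.5145, -0.2756, 0.2441]
tool_rot: [[0.921, 0.389, 0.0], [0.389, -0.921, -0.0], [0.0, 0.0, -1.0]]
ft_force: [0.1, -0.1, -0.0]
width: 1.0
gripper_force: 0.0
```

Request:
carry_out([
  [[0, 0, 0], [0, 0, 0]],
  [[0, 0, 0], [0, 0, 0]],
  [[0, 0, 0], [0, 0, 0]],
  [[0, 0, 0], [0, 0, 0]],
  [[0, 0, 0], [0, 0, 0]],
])

```text
time_s: 1.65
ee_pos: [0.5123, -0.2781, 0.2441]
tool_rot: [[0.922, 0.387, -0.0], [0.387, -0.922, -0.0], [-0.0, 0.0, -1.0]]
ft_force: [0.1, -0.6, 0.5]
width: 0.998
gripper_force: 0.0
```

```bash
python3 - <<'E'
from workcell import bot
import cv2,numpy as np
s=bot.observe();p=np.array(s['ee_pos']);R=np.array(s['tool_rot']);print(s['time_s'],p,np.round(R,3).tolist(),s['qpos'])
im=bot.get_image("wrist");cv2.imwrite("pics/w1.png",im[:,:,::-1])
for d in bot.spot_point("wrist","brusher_key_grip"):
    q=np.array(d['point']);print(d['score'],q,"tool:",R.T@(q-p))
c=bot.get_calibration("wrist");print(c)
K=np.array(c['camera_matrix']);T=np.array(c['tool_from_camera'])
for d in bot.cut_out("wrist","brusher_lock"):
    ys,xs=np.nonzero(d['region']);print(d['score'],xs.mean(),ys.mean(),cv2.minAreaRect(np.c_[xs,ys].astype(np.float32)))
E
```

```text
1.65 [ 0.51234428 -0.27807184  0.24410383] [[0.922, 0.387, -0.0], [0.387, -0.922, -0.0], [-0.0, 0.0, -1.0]] [-5.16793932e-01  3.15457352e-01  1.49416607e+00 -3.40076118e-04
  1.33190716e+00  6.56176687e-01]
0.87 [ 0.5191 -0.2795  0.1145] tool: [0.00570355 0.00390185 0.12960354]
{'camera_matrix': array([[318.98331124,   0.        , 276.37218142],
       [  0.        , 318.98331124, 209.27427447],
       [  0.        ,   0.        ,   1.        ]]), 'tool_from_camera': array([[-3.46815942e-04, -9.56768310e-01, -2.90850961e-01,
         8.36730409e-02],
       [ 9.99999901e-01, -4.13303857e-04,  1.67165083e-04,
         5.74168589e-06],
       [-2.80148078e-04, -2.90850874e-01,  9.56768358e-01,
        -1.70411109e-01],
       [ 0.00000000e+00,  0.00000000e+00,  0.00000000e+00,
         1.00000000e+00]])}
0.28 278.2647887323944 197.09295774647887 ((278.4422912597656, 196.78846740722656), (11.374736785888672, 35.889251708984375), 11.309932708740234)
```

View pics/w1.png

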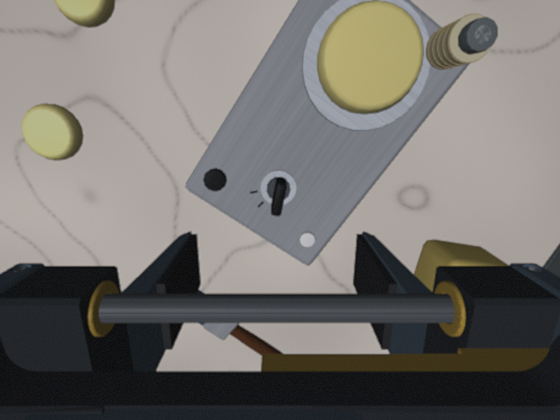

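The wrist view shows the brusher (turntable at 365,60, roller at 470,40) with the black key head at about (279,195), nearly under the tool. I'll fit the key's box model to its silhouette to get position and yaw.

```bash
cat >fit.py <<'E'
import cv2,numpy as np
from scipy.optimize import differential_evolution
def fit(im,p,R,c,roi,g):
    K=np.array(c['camera_matrix']);T=np.array(c['tool_from_camera']);Ti=np.linalg.inv(T)
    x0,y0,x1,y1=roi;S=6
    m=cv2.resize((im[y0:y1,x0:x1].max(2)<48).astype(np.float32),None,fx=S,fy=S,interpolation=cv2.INTER_LINEAR)>.5
    def proj(P):
        t=(P-p)@R;q=t@Ti[:3,:3].T+Ti[:3,3];u=q@K.T;return u[:,:2]/u[:,2:]
    B=np.array([[a,b,d] for a in(-.016,.016) for b in(-.005,.005) for d in(.100,.134)])
    def mask(v):
        cs,sn=np.cos(v[2]),np.sin(v[2]);P=np.c_[B[:,0]*cs-B[:,1]*sn+v[0],B[:,0]*sn+B[:,1]*cs+v[1],B[:,2]]
        uv=((proj(P)-[x0,y0]+.5)*S).astype(np.int32);k=np.zeros(m.shape,np.uint8);cv2.fillConvexPoly(k,cv2.convexHull(uv),1);return k>0
    f=lambda v:-(m&mask(v)).sum()/(m|mask(v)).sum()
    r=differential_evolution(f,[(g[0]-.015,g[0]+.015),(g[1]-.015,g[1]+.015),(g[2]-.7,g[2]+.7)],seed=0,maxiter=60)
    o=cv2.resize(im[y0:y1,x0:x1,::-1],None,fx=S,fy=S).copy()
    cs,_=cv2.findContours(mask(r.x).astype(np.uint8),0,1);cv2.drawContours(o,cs,-1,(0,0,255),1)
    cs,_=cv2.findContours(m.astype(np.uint8),0,1);cv2.drawContours(o,cs,-1,(0,255,0),1)
    return r.x,r.fun,o,proj
def ray(c,p,R,uv,z):
    T=np.array(c['tool_from_camera']);d=R@T[:3,:3]@np.linalg.inv(np.array(c['camera_matrix']))@[*uv,1];o=R@T[:3,3]+p
    return o+d*(z-o[2])/d[2]
E
python3 - <<'E'
from workcell import bot
from fit import *
s=bot.observe();p=np.array(s['ee_pos']);R=np.array(s['tool_rot']);c=bot.get_calibration("wrist")
im=cv2.imread("pics/w1.png")[:,:,::-1]
v,f,o,_=fit(im,p,R,c,(255,160,305,230),(.5165,-.277,.25));print(v,f,R.T@(np.array([v[0],v[1],.117])-p))
a=ray(c,p,R,(187,186),.08);b=ray(c,p,R,(300,0),.08);print("box yaw",np.arctan2(*(b-a)[1::-1]))
d=ray(c,p,R,(307,263),.08);print("front len",np.linalg.norm(a-d),np.arctan2(*(a-d)[1::-1])-np.pi/2)
cv2.imwrite("pics/f1.png",o)
E
```

```text
[ 0.51841272 -0.2772467   0.27743972] -0.7935375333565379 [0.0055489  0.00160428 0.12715206]
box yaw -0.19633860148435545
front len 0.15967795873243726 -0.20847051677676465
```

View pics/f1.png

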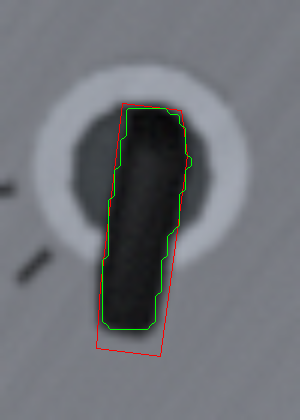

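The fit is good: key at (0.518, -0.277), yaw about 0.27, which agrees with box yaw -0.2 + 0.5. Next I'll align and descend.

Request:
carry_out([
  [[0.0055, 0.0015, 0.01], [0, 0, 0]],
  [[0, 0, 0.02], [0, 0, 0.065]],
  [[0, 0, 0.02], [0, 0, 0.065]],
  [[0, 0, 0.025], [0, 0, 0]],
  [[0, 0, 0.02], [0, 0, 0]],
])

```text
time_s: 2.22
ee_pos: [0.5185, -0.2761, 0.1467]
tool_rot: [[0.964, 0.266, -0.001], [0.266, -0.964, 0.001], [-0.001, -0.001, -1.0]]
ft_force: [0.0, 0.1, 0.4]
width: 1.001
gripper_force: 0.0
```

Request:
carry_out([
  [[0, 0, 0.02], [0, 0, 0]],
  [[0, 0, 0.017], [0, 0, 0]],
  [[0, 0, 0.012], [0, 0, 0]],
  [[0, 0, 0], [0, 0, 0]],
  [[0, 0, 0], [0, 0, 0]],
])

```text
time_s: 2.63
ee_pos: [0.5187, -0.2762, 0.099]
tool_rot: [[0.964, 0.266, -0.001], [0.266, -0.964, 0.001], [-0.001, -0.001, -1.0]]
ft_force: [0.8, -0.8, -0.4]
width: 1.001
gripper_force: 0.0
```

```bash
python3 - <<'E'
from workcell import bot
from fit import *
s=bot.observe();p=np.array(s['ee_pos']);R=np.array(s['tool_rot']);c=bot.get_calibration("wrist")
print(p,np.arctan2(R[1,0],R[0,0]),s['ft_force'])
im=bot.get_image("wrist");cv2.imwrite("pics/w2.png",im[:,:,::-1])
for d in bot.spot_point("wrist","brusher_key_grip"):
    q=np.array(d['point']);print(d['score'],q,"tool:",R.T@(q-p))
E
```

```text
[ 0.51867192 -0.27616023  0.0990496 ] 0.26953050235343834 [ 0.83583305 -0.79180584 -0.43197728]
0.77 [ 0.5186 -0.2765  0.1154] tool: [-0.00017942  0.00028799 -0.01635057]
```

View pics/w2.png

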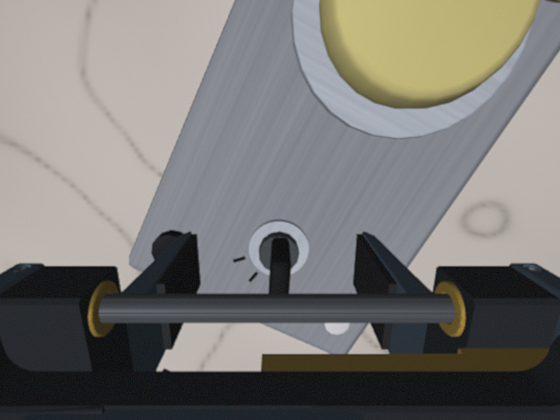

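The key (280,265) stands midway between the fingers and in line with them, and the network puts it within 0.3 mm of the tool axis. I'll close.

Request:
carry_out([
  [[0, 0, 0], [0, 0, 0]],
  [[0, 0, 0], [0, 0, 0]],
  [[0, 0, 0], [0, 0, 0]],
  [[0, 0, 0], [0, 0, 0]],
  [[0, 0, 0], [0, 0, 0]],
], hand=-1, squeeze=35)

```text
time_s: 3.15
ee_pos: [0.5191, -0.2764, 0.1003]
tool_rot: [[0.964, 0.267, 0.001], [0.267, -0.964, -0.0], [0.0, 0.001, -1.0]]
ft_force: [-0.2, 0.2, -0.1]
width: 0.664
gripper_force: 0.0
```

Request:
carry_out([
  [[0, 0, 0], [0, 0, 0]],
  [[0, 0, 0], [0, 0, 0]],
  [[0, 0, 0], [0, 0, 0]],
  [[0, 0, 0], [0, 0, 0]],
  [[0, 0, 0], [0, 0, 0]],
])

```text
time_s: 3.57
ee_pos: [0.519, -0.2763, 0.0999]
tool_rot: [[0.964, 0.266, -0.0], [0.266, -0.964, -0.0], [-0.0, 0.0, -1.0]]
ft_force: [-0.1, 0.7, 0.2]
width: 0.299
gripper_force: 0.0
```

Request:
carry_out([
  [[0, 0, 0], [0, 0, 0]],
  [[0, 0, 0], [0, 0, 0]],
  [[0, 0, 0], [0, 0, 0]],
  [[0, 0, 0], [0, 0, 0]],
  [[0, 0, 0], [0, 0, 0]],
])

```text
time_s: 3.98
ee_pos: [0.5195, -0.277, 0.1]
tool_rot: [[0.964, 0.267, 0.001], [0.267, -0.964, -0.001], [0.001, 0.002, -1.0]]
ft_force: [0.7, -2.8, -2.2]
width: 0.107
gripper_force: 35.0
```

Request:
carry_out([
  [[0, 0, 0], [0, 0, 0]],
  [[0, 0, 0], [0, 0, 0]],
  [[0, 0, 0], [0, 0, 0]],
  [[0, 0, 0], [0, 0, 0]],
  [[0, 0, 0], [0, 0, 0]],
])

```text
time_s: 4.4
ee_pos: [0.5194, -0.277, 0.1]
tool_rot: [[0.964, 0.267, 0.001], [0.267, -0.964, -0.001], [0.001, 0.002, -1.0]]
ft_force: [2.5, -4.7, -2.1]
width: 0.103
gripper_force: 35.0
```

Request:
carry_out([
  [[0, 0, 0], [0, 0, 0.08]],
  [[0, 0, 0], [0, 0, 0.08]],
  [[0, 0, 0], [0, 0, 0.08]],
  [[0, 0, 0], [0, 0, 0.08]],
  [[0, 0, 0], [0, 0, 0.08]],
])

```text
time_s: 4.82
ee_pos: [0.5195, -0.2773, 0.1]
tool_rot: [[0.991, -0.133, 0.001], [-0.133, -0.991, -0.002], [0.001, 0.002, -1.0]]
ft_force: [2.0, -6.2, -2.9]
width: 0.108
gripper_force: 35.0
```

```bash
python3 -c "
from workcell import bot
s=bot.observe();print(s['ft_force'],s['moment'],s['qpos'],s['gripper_force'])"
```

```text
[ 2.0203495  -6.17873327 -2.86433403] [-1.07584518 -0.39810618  0.06631482] [-5.09153163e-01  4.31660358e-01  1.69696389e+00 -1.51919043e-03
  1.01087320e+00  1.19602480e+00] 34.99625265598297
```

Request:
carry_out([
  [[0, 0, 0], [0, 0, 0.07]],
  [[0, 0, 0], [0, 0, 0.07]],
  [[0, 0, 0], [0, 0, 0.07]],
  [[0, 0, 0], [0, 0, 0.07]],
  [[0, 0, 0], [0, 0, 0.07]],
])

```text
time_s: 5.23
ee_pos: [0.5194, -0.2776, 0.1001]
tool_rot: [[0.886, -0.464, 0.001], [-0.464, -0.886, -0.003], [0.002, 0.002, -1.0]]
ft_force: [1.3, -6.3, -3.7]
width: 0.106
gripper_force: 35.0
```

```bash
python3 -c "
from workcell import bot
s=bot.observe();print(s['ft_force'],s['moment'],s['qpos'],s['gripper_force'])"
```

```text
[ 1.28415165 -6.28137964 -3.7031584 ] [-1.11384108 -0.32129874  0.09561004] [-0.50931059  0.43165849  1.69692379 -0.00217746  1.01078406  1.54540265] 34.99760091304779
```

The moment about z has stepped up, so the barrel is at run and the spring is engaged. I'll turn on to start and hold.

Request:
carry_out([
  [[0, 0, 0], [0, 0, 0.09]],
  [[0, 0, 0], [0, 0, 0.09]],
  [[0, 0, 0], [0, 0, 0.09]],
  [[0, 0, 0], [0, 0, 0.09]],
  [[0, 0, 0], [0, 0, 0.07]],
])

```text
time_s: 5.65
ee_pos: [0.5191, -0.2779, 0.1]
tool_rot: [[0.611, -0.791, 0.0], [-0.791, -0.611, -0.003], [0.003, 0.002, -1.0]]
ft_force: [1.3, -7.4, -3.1]
width: 0.104
gripper_force: 35.0
```

```bash
python3 - <<'E'
from workcell import bot
import cv2
s=bot.observe();print(s['ft_force'],s['moment'],s['qpos'][5],s['gripper_force'])
cv2.imwrite("pics/w3.png",bot.get_image("wrist")[150:350,180:380,::-1].repeat(2,0).repeat(2,1))
E
```

```text
[ 1.33016783 -7.35481786 -3.09623814] [-1.23427591 -0.22518171  0.09699354] 1.9759519635991476 34.99919950962067
```

View pics/w3.png

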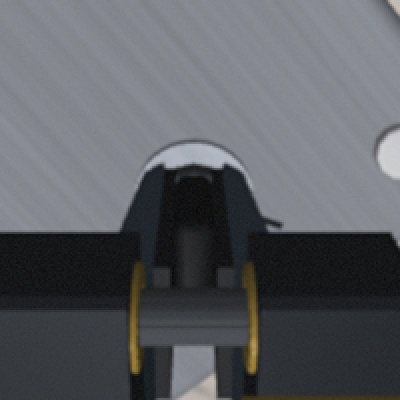

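The key is still aligned between the pads, with no slip. I'll add a little turn for margin and hold.

Request:
carry_out([
  [[0, 0, 0], [0, 0, 0.04]],
  [[0, 0, 0], [0, 0, 0]],
  [[0, 0, 0], [0, 0, 0]],
  [[0, 0, 0], [0, 0, 0]],
  [[0, 0, 0], [0, 0, 0]],
])

```text
time_s: 6.12
ee_pos: [0.5191, -0.2779, 0.1]
tool_rot: [[0.583, -0.813, 0.0], [-0.813, -0.583, -0.003], [0.003, 0.001, -1.0]]
ft_force: [1.0, -7.4, -2.8]
width: 0.107
gripper_force: 35.0
```

Request:
carry_out([
  [[0, 0, 0], [0, 0, 0]],
  [[0, 0, 0], [0, 0, 0]],
  [[0, 0, 0], [0, 0, 0]],
  [[0, 0, 0], [0, 0, 0]],
  [[0, 0, 0], [0, 0, 0]],
])

```text
time_s: 6.53
ee_pos: [0.5191, -0.2779, 0.1]
tool_rot: [[0.582, -0.813, 0.0], [-0.813, -0.582, -0.003], [0.003, 0.001, -1.0]]
ft_force: [2.0, -7.0, -4.0]
width: 0.111
gripper_force: 35.0
```

Request:
carry_out([
  [[0, 0, 0], [0, 0, 0]],
  [[0, 0, 0], [0, 0, 0]],
  [[0, 0, 0], [0, 0, 0]],
  [[0, 0, 0], [0, 0, 0]],
  [[0, 0, 0], [0, 0, 0]],
])

```text
time_s: 6.95
ee_pos: [0.5191, -0.2779, 0.1001]
tool_rot: [[0.583, -0.813, 0.001], [-0.813, -0.583, -0.003], [0.003, 0.001, -1.0]]
ft_force: [1.2, -6.9, -1.7]
width: 0.107
gripper_force: 35.0
```

```bash
python3 - <<'E'
from workcell import bot
s=bot.observe();print(s['time_s'],s['ft_force'],s['moment'],s['qpos'][5],s['gripper_force'])
E
```

```text
6.95 [ 1.16083736 -6.86080447 -1.70213019] [-1.28090262 -0.24354778  0.14686715] 2.011773782423216 35.001221895217896
```

Held for over a second with a moment of 0.147 N m, which matches the spring near start. Letting go.

Request:
carry_out([
  [[0, 0, 0], [0, 0, 0]],
  [[0, 0, 0], [0, 0, 0]],
  [[0, 0, 0], [0, 0, 0]],
  [[0, 0, 0], [0, 0, 0]],
  [[0, 0, 0], [0, 0, 0]],
], hand=1)

```text
time_s: 7.37
ee_pos: [0.5187, -0.2753, 0.0998]
tool_rot: [[0.581, -0.814, -0.001], [-0.814, -0.581, 0.002], [-0.002, -0.001, -1.0]]
ft_force: [-0.7, 0.4, -0.2]
width: 0.437
gripper_force: 0.0
```

Request:
carry_out([
  [[0, 0, 0], [0, 0, 0]],
  [[0, 0, 0], [0, 0, 0]],
  [[0, 0, 0], [0, 0, 0]],
  [[0, 0, 0], [0, 0, 0]],
  [[0, 0, 0], [0, 0, 0]],
])

```text
time_s: 7.78
ee_pos: [0.519, -0.2762, 0.0999]
tool_rot: [[0.582, -0.814, -0.0], [-0.814, -0.582, 0.0], [-0.0, -0.0, -1.0]]
ft_force: [0.7, 0.1, 0.1]
width: 0.807
gripper_force: 0.0
```

Request:
carry_out([
  [[0, 0, 0], [0, 0, 0]],
  [[0, 0, 0], [0, 0, 0]],
  [[0, 0, -0.01], [0, 0, 0]],
  [[0, 0, -0.02], [0, 0, 0]],
  [[0, 0, -0.03], [0, 0, 0]],
])

```text
time_s: 8.2
ee_pos: [0.5175, -0.2755, 0.1588]
tool_rot: [[0.581, -0.814, -0.005], [-0.814, -0.581, 0.003], [-0.005, 0.002, -1.0]]
ft_force: [0.4, 0.0, -0.5]
width: 1.001
gripper_force: 0.0
```

Request:
carry_out([
  [[0, 0, -0.03], [0, 0, 0]],
  [[0, 0, -0.03], [0, 0, 0]],
  [[0, 0, -0.02], [0, 0, 0]],
  [[0, 0, 0], [0, 0, 0]],
  [[0, 0, 0], [0, 0, 0]],
])

```text
time_s: 8.62
ee_pos: [0.5194, -0.2766, 0.2418]
tool_rot: [[0.581, -0.814, 0.003], [-0.814, -0.581, -0.002], [0.003, -0.001, -1.0]]
ft_force: [-0.2, 0.3, -0.2]
width: 1.003
gripper_force: 0.0
```

```bash
python3 - <<'E'
from workcell import bot
import cv2
s=bot.observe();print(s['time_s'],s['ee_pos'],s['ft_force'],s['width'])
im=bot.get_image("wrist");cv2.imwrite("pics/w4.png",im[:,:,::-1])
E
```

```text
8.6167 [ 0.51942656 -0.27655323  0.24181092] [-0.21651288  0.33699163 -0.19704704] 1.0033326762358112
```

View pics/w4.png

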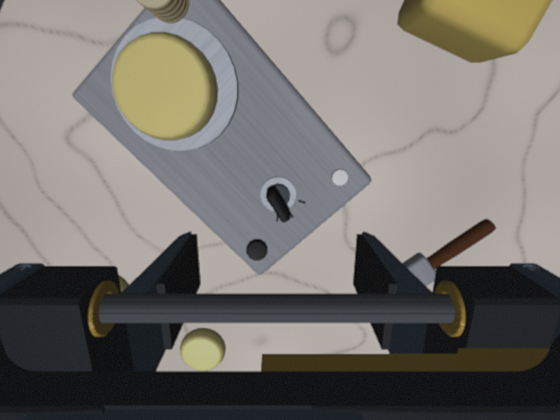

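The key at (279,203) has sprung back and now stands about 0.5 rad off the fingers. I'll fit its yaw; run should be about -0.40.

```bash
python3 - <<'E'
from workcell import bot
from fit import *
s=bot.observe();p=np.array(s['ee_pos']);R=np.array(s['tool_rot']);c=bot.get_calibration("wrist")
im=cv2.imread("pics/w4.png")[:,:,::-1]
v,f,o,_=fit(im,p,R,c,(262,178,300,228),(.5185,-.277,-.4));print(v,f)
a=ray(c,p,R,(371,180),.08);d=ray(c,p,R,(262,273),.08);a,d=d,a;print("box yaw",np.arctan2(*(a-d)[1::-1])-np.pi/2)
E
```

```text
[ 0.51729623 -0.27638619 -0.53298238] -0.7417849599685643
box yaw -0.1977376946738989
```

```bash
python3 - <<'E'
from workcell import bot
from fit import *
s=bot.observe();p=np.array(s['ee_pos']);R=np.array(s['tool_rot']);c=bot.get_calibration("wrist")
im=bot.get_image("wrist")
cv2.imwrite("pics/w5.png",im[:,:,::-1])
v,f,o,_=fit(im,p,R,c,(262,178,297,228),(.5185,-.277,-.4));print(v,f)
cv2.imwrite("pics/f5.png",cv2.resize(o,None,fx=1.8,fy=1.8))
E
```

```text
[ 0.51795727 -0.27626348 -0.51961576] -0.7538221071655351
```

View pics/f5.png

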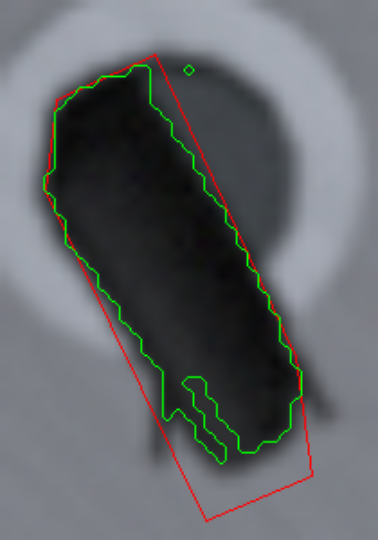

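The model comes out longer than the silhouette when viewed obliquely, so this yaw is biased. I'll turn the tool to the expected run yaw (-0.40) and compare there.

Request:
carry_out([
  [[0, 0, 0], [0, 0, -0.11]],
  [[0, 0, 0], [0, 0, -0.11]],
  [[0, 0, 0], [0, 0, -0.11]],
  [[0, 0, 0], [0, 0, -0.11]],
  [[0, 0, 0], [0, 0, -0.11]],
])

```text
time_s: 9.13
ee_pos: [0.5182, -0.2759, 0.238]
tool_rot: [[0.923, -0.385, -0.003], [-0.385, -0.923, 0.002], [-0.004, -0.0, -1.0]]
ft_force: [0.3, -0.0, -0.6]
width: 0.999
gripper_force: 0.0
```

Request:
carry_out([
  [[0, 0, 0], [0, 0, 0]],
  [[0, 0, 0], [0, 0, 0]],
  [[0, 0, 0], [0, 0, 0]],
  [[0, 0, 0], [0, 0, 0]],
  [[0, 0, 0], [0, 0, 0]],
])

```text
time_s: 9.55
ee_pos: [0.5189, -0.2762, 0.2397]
tool_rot: [[0.921, -0.391, -0.0], [-0.391, -0.921, 0.0], [-0.0, 0.0, -1.0]]
ft_force: [-0.5, 0.4, -0.8]
width: 1.001
gripper_force: 0.0
```

```bash
python3 - <<'E'
from workcell import bot
from fit import *
s=bot.observe();p=np.array(s['ee_pos']);R=np.array(s['tool_rot']);c=bot.get_calibration("wrist")
print(p,np.arctan2(R[1,0],R[0,0]))
im=bot.get_image("wrist")
v,f,o,_=fit(im,p,R,c,(260,165,300,225),(.5185,-.277,-.4));print(v,f)
cv2.imwrite("pics/f6.png",cv2.resize(o,None,fx=1.6,fy=1.6))
E
```

```text
[ 0.51887119 -0.27624439  0.23971913] -0.4012179488990453
[ 0.51799807 -0.27691756 -0.3859893 ] -0.8085549699718103
```

View pics/f6.png

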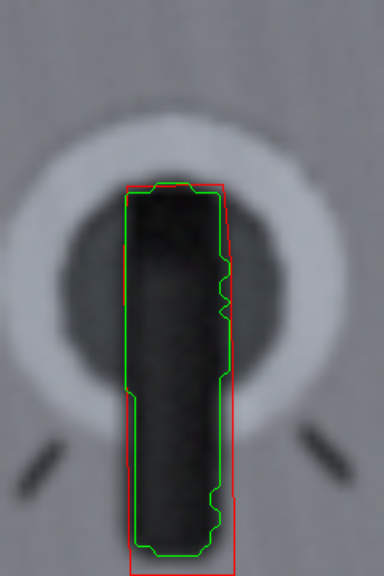

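Seen along its own axis, the key's yaw is -0.39, so it stands at run. The press was never approached, so I'm handing in.

```bash
python3 -c "
from workcell import bot
print(bot.finish_job())"
```

```text
the job is handed in; nothing more can be done
None
```

The brusher's key was turned to start, held there for over a second and let go; it sprang back to run (yaw about -0.39, expected about -0.40), the press was never approached, and the job is handed in, though no verdict came back.

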